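# Click the biscuit box shut on the bedside table

## Robot

A 6-joint arm with a two-finger parallel gripper is mounted at the origin on the work surface. World frame = base frame: x ahead of the robot, y to its left, z up, the work surface at z = 0. Lengths are in m, angles in rad, forces in N, time in s.
With the tool pointing down it reaches from about 0.225 to 0.875 m from the base axis. Payload 3.4 kg.
Tool frame: the origin (TCP) lies between the finger pads; the fingertips stand 8 mm ahead of it and the grasp point (between the pads) lies 11 mm behind it; z points along the fingers, y is the line along which they close (so a half turn about z gives the same grasp; the last joint's range is limited). The gripper opens to 85 mm and grips with 20 to 120 N. Pads are 22 mm wide; open, the fingers measure 114 mm over their backs; the gripper's body (76 mm by 85 mm) begins 54 mm behind the grasp point. The pads swing forward as they close: fully open they stand 13 mm farther back than shut.
Start: joints at [-1.335, 0.276, 1.505, -0, 1.361, -0.121], TCP at [0.201, -0.539, 0.239] pointing down, gripper open.
Joint ranges: [-2.89, 2.89], [-0.75, 2.08], [0.22, 2.7], [-1.18, 4.32], [0.11, 2.71], [-2.7, 2.7]. Speed limits (rad/s): [2.57, 2.57, 3.14, 3.14, 3.14, 3.14].

## Interface

Orientations are given as a unit quaternion [w, x, y, z].
In Python, from rig import manip gives the robot as it stands.
- The arm moves only by the tool move_arm, never from a script. Its argument "deltas" is a list that holds one entry, the list of rows, each a list of 5 numbers: the shift along the tool's x, y, z normalised to -1 to 1, where 1 is 80 cm, then the turn about the tool's z normalised to -1 to 1, where 1 is 120 degrees, then the closure, from -1 (fully open) to 1 (shut). In form: [[[tx, ty, tz, twist, grip], ...]]. A call has 1 to 12 rows; each row is the pose to reach, as a shift and turn from the pose commanded when the call began, along the tool's axes at that moment; what a row does not reach only later rows make up. A row lasts 1/10 s, in which the tool goes at most 50 mm and 8.59 degrees, less where a joint would pass 70% of its speed; a pose out of reach is approached as far as the arm can. A call with a number of a shift or a turn outside -1 to 1 is refused whole. A call with a gripper value outside its range is refused whole. The fingers move at their own pace and stop on an object; "squeeze" is the grip in N (left out, the last holds). Time passes only in rows, so rows that repeat a pose let the fingers close. It gives the time, the measured TCP pose, the force, the opening and the grip force at its end, in the units of the state.
- manip.get_state(): the state, without advancing time (a new reading comes with each control period).
- manip.get_image(name): name is "scene" or "top"; returns the picture (420x560x3 uint8, red, green, blue); there is no depth.
- manip.camera_params(name): a dict with "fx", "fy", "cx", "cy" (pixels), "dist" ([k1, k2, p1, p2, k3] as OpenCV has them; the pictures are not rectified), "R" (3x3) and "t" (3): a world point X has camera coordinates R X + t. Camera axes: x right, y down, z forward; pixel columns grow to the right and rows downward; lengths in m; the calibration is good to about 2 mm. A picture is of the moment at which its call begins. camera_params takes no time and is no camera call.
- manip.sign_off(): hands the job in; it is judged then, once.
The state is a dict: "clock": time; "qpos": joint angles; "qd": joint speeds; "effort": joint torques, N m; "position": TCP position; "ee_rot": TCP orientation; "contact_force": force on the tool from outside, world axes, zero at the start; "moment": the same for the moment, N m; "width": finger opening in m; "gripper_force": force on a finger pad.
Only numpy, scipy, OpenCV 4.12 (cv2) and the standard library are available. Lean on these libraries where they do the work, as an engineer would, in place of code of your own. Each camera call takes 0.05 s, during which the arm holds its last target. There are 200 camera calls.

## Task

The lid lies on the biscuit box but its rim has sprung up on all four sides. With closed fingertips press down each of the four rim sections until it clicks and stays shut, then move clear. Leave the box standing where it is (do not pick it up or push it away) and do not disturb the mug, the book or the clock.

Things in the scene. Friction and masses are not known exactly. Their poses are not given: they have to be found in the camera images.
- biscuit_box: Clear box of biscuits with a white lid, loose on the table, 1.2 kg, 140 (x) x 190 (y) mm, wall 60 mm high; flat middle of the lid 75 x 125 mm at height 68, fixed corner pieces at 70. Origin: centre of the underside; unturned, x points away from the robot, y to its left. Four rim sections 36 mm wide, hinged at the middle's edges, tilt up; each has a raised bead along its outer edge above the box wall.
- rim_near (a joint): Hinge of the lid's near rim section (on the robot's side when the box is not turned), rad: 0 = sprung up, 0.28 = shut, flush (hard stop). It goes over centre half-way: released before 0.14 it springs back up, pressed past it, it clicks and stays shut by itself. Pressing the bead takes 5 to 10 N.
- near_bead (a point): Middle of the top of the raised bead (11 mm wide, 123 mm long, parallel to that side of the box) on the near rim section: the place to press. It moves with the section: shut, it is at (-68.5, 0) mm in the box frame, height 71 mm; sprung up it is about 8 mm higher and 2 mm nearer the box's centre.
- rim_far (a joint): Hinge of the lid's far rim section (on the side away from the robot when the box is not turned), rad: 0 = sprung up, 0.28 = shut, flush (hard stop). It goes over centre half-way: released before 0.14 it springs back up, pressed past it, it clicks and stays shut by itself. Pressing the bead takes 5 to 10 N.
- far_bead (a point): Middle of the top of the raised bead (11 mm wide, 123 mm long, parallel to that side of the box) on the far rim section: the place to press. It moves with the section: shut, it is at (68.5, 0) mm in the box frame, height 71 mm; sprung up it is about 8 mm higher and 2 mm nearer the box's centre.
- rim_left (a joint): Hinge of the lid's left rim section (on the robot's left when the box is not turned), rad: 0 = sprung up, 0.28 = shut, flush (hard stop). It goes over centre half-way: released before 0.14 it springs back up, pressed past it, it clicks and stays shut by itself. Pressing the bead takes 5 to 10 N.
- left_bead (a point): Middle of the top of the raised bead (11 mm wide, 73 mm long, parallel to that side of the box) on the left rim section: the place to press. It moves with the section: shut, it is at (0, 93.5) mm in the box frame, height 71 mm; sprung up it is about 8 mm higher and 2 mm nearer the box's centre.
- rim_right (a joint): Hinge of the lid's right rim section (on the robot's right when the box is not turned), rad: 0 = sprung up, 0.28 = shut, flush (hard stop). It goes over centre half-way: released before 0.14 it springs back up, pressed past it, it clicks and stays shut by itself. Pressing the bead takes 5 to 10 N.
- right_bead (a point): Middle of the top of the raised bead (11 mm wide, 73 mm long, parallel to that side of the box) on the right rim section: the place to press. It moves with the section: shut, it is at (0, -93.5) mm in the box frame, height 71 mm; sprung up it is about 8 mm higher and 2 mm nearer the box's centre.
- mug: White ceramic mug, 80 mm across, 88 mm high, handle on its +y side, standing loose to the left of the box; leave alone. Origin: centre of the underside.
- book: Book lying flat on the table to the right of the box, 128 x 192 x 26 mm, loose; leave alone. Origin: centre of the underside.
- clock: Small grey bedside clock standing beyond the box, 35 mm (x) x 80 mm (y) x 75 mm high, loose; leave alone. Origin: centre of the underside.
Mind the look-alikes: they are no part of the job. What is shaped like the biscuit_box but red or yellow is not meant.

How it is judged:
At the end, for the whole second after the job is handed in: All four rim sections are clicked shut (each joint over 0.24 of 0.28 rad); the box stands upright, at rest, within 30 mm of where it was; mug, book and clock are within 20 mm of where they were (value of joint each of rim_near, rim_far, rim_left, rim_right above 0.24 rad and distance of biscuit_box from where it was at the start of the episode below 0.03 m and angle between biscuit_box's own z axis and vertical below 0.05 rad and linear speed of biscuit_box below 0.02 m/s and distance of each of mug, book, clock from where it was at the start of the episode below 0.02 m); the robot touches nothing.
It fails at once if the box was lifted or tipped (height (world z) of biscuit_box above 0.012 m or angle between biscuit_box's own z axis and vertical above 0.15 rad).
It fails at once if the box was pushed more than 30 mm away (distance of biscuit_box from where it was at the start of the episode above 0.03 m).
It fails at once if the mug was pushed, lifted or knocked over (distance of mug from where it was at the start of the episode above 0.02 m or angle between mug's own z axis and vertical above 0.3 rad).
It fails at once if the book was pushed, lifted or knocked over (distance of book from where it was at the start of the episode above 0.02 m or angle between book's own z axis and vertical above 0.3 rad).
It fails at once if the clock was pushed, lifted or knocked over (distance of clock from where it was at the start of the episode above 0.02 m or angle between clock's own z axis and vertical above 0.3 rad).
It also fails if it takes over 42 s, if anything falls off the work surface, if the arm or the gripper's body presses on something with over 40 N, if the wrist force passes 120 N, or if a joint passes its speed limit or range.

## Working session

There is one attempt and no reset: what is moved stays moved. The work goes in short steps, Python scripts to look and compute and a tool call to move; the robot and the scene stay as the last step left them, time stands still between calls to the robot, and variables do not carry over. Pictures are saved under pics/ and viewed, at most 10 in all, crops included, and the job is handed in when it is done.

Besides the shell and the picture viewer there is one more tool, called by a JSON object that holds its "fn" and its "kwargs", one argument or row to a line. move_arm: Moves the arm, as the interface text tells. Scaled input: -1 to 1 covers 80 cm each way for a shift and 120 degrees each way for a turn. Its arguments: {"type":"object","properties":{"deltas":{"type":"array","items":{"type":"array","items":{"type":"array","items":{"type":"number","minimum":-1,"maximum":1}}}},"squeeze":{"type":"number"}},"required":["deltas"]}

```bash
mkdir -p pics
python3 - <<'E'
from rig import manip
import cv2
for n in("scene","top"):
    im=manip.get_image(n); cv2.imwrite(f"pics/{n}0.png",im[:,:,::-1]); 
    p=manip.camera_params(n); print(n,{k:(v if not hasattr(v,'tolist') else v.tolist()) for k,v in p.items()})
s=manip.get_state();print(s)
E
```

```text
scene {'fx': 492.32406414387367, 'fy': 492.32406414387367, 'cx': 276.29770196640413, 'cy': 213.92547674308153, 'dist': [-0.07020060366054126, 0.0, 0.0, 0.0, 0.0], 'R': [[-0.570546694400979, 0.821252315068264, 0.004593963771388005], [0.5506109735972727, 0.38666305912937304, -0.7398102692305497], [-0.6093472124022388, -0.4195668167285539, -0.672799867001985]], 't': [0.25974850989850234, -0.2396784494064294, 1.5428732722465859]}
top {'fx': 483.3046962385384, 'fy': 483.3046962385384, 'cx': 283.078097534543, 'cy': 210.35296672270533, 'dist': [0.04704370787124186, 0.0, 0.0, 0.0, 0.0], 'R': [[0.007039510568915477, -0.9999592131140773, 0.005658391929270567], [-0.9956418198587162, -0.007535112948281748, -0.09295476653340581], [0.09299361182023995, -0.0049793755764898275, -0.9956542542366275]], 't': [0.039389244592773605, 0.5316796436033098, 1.1742754187239444]}
{'clock': 0.1, 'qpos': array([-1.33501011e+00,  2.76541604e-01,  1.50599843e+00,  1.74633118e-05,
        1.36071296e+00, -1.21013746e-01]), 'qd': array([ 2.57822774e-04, -8.79699359e-04, -8.66015316e-04,  8.97883654e-04,
       -4.17880028e-04,  2.34843306e-05]), 'effort': array([ 8.47939464e-04, -4.17701411e+01, -2.46403688e+01, -4.00674562e-04,
        5.77265120e-03,  6.49876824e-06]), 'position': array([ 0.20072057, -0.53834199,  0.23852382]), 'ee_rot': array([-8.29292513e-04,  9.84128869e-01,  1.77453315e-01, -3.90900430e-05]), 'contact_force': array([ 0.47737583, -0.12492664, -0.06373838]), 'moment': array([ 0.01549386,  0.01210849, -0.01169506]), 'gripper_force': 0.0, 'width': 0.08526143315309018}
```

View pics/top0.png

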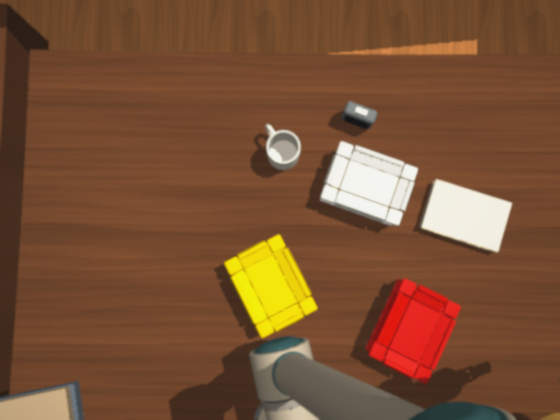

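View pics/scene0.png

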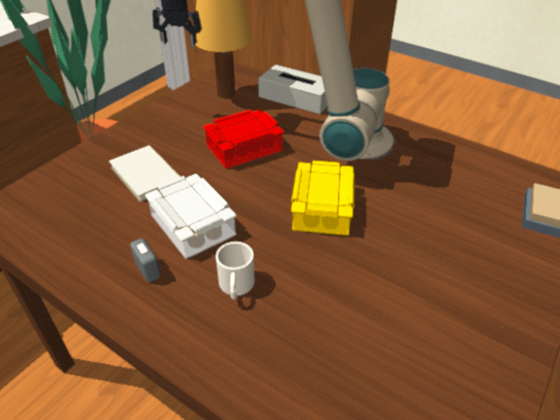

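The top view shows three box-shaped things: white at (370,183), yellow at (270,287) and red at (415,330). The white one fits, with a white lid between the mug at (283,148) and the book at (466,215), and the clock beyond at (360,114). I'll confirm it in an enlarged crop.

Run:
```python
import cv2
im=cv2.imread("pics/top0.png")[130:235,310:430]
cv2.imwrite("pics/c1.png",cv2.resize(cv2.convertScaleAbs(im,alpha=0.9),None,fx=5.5,fy=5.5,interpolation=cv2.INTER_CUBIC))
```

```text
(no output)
```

View pics/c1.png

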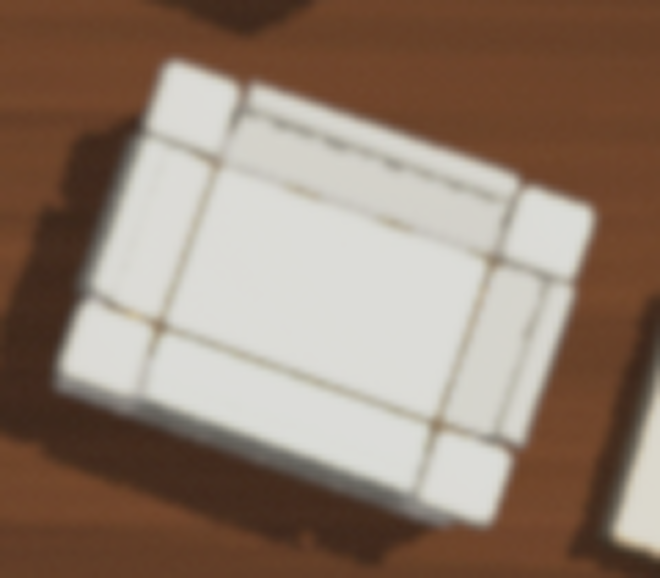

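The crop confirms it: a white box with four rim sections and corner pieces. The corners of the lid's middle are at crop (218,163), (493,262), (437,426) and (158,327). I'll fit the pose from these.

```bash
cat > h.py <<'E'
import numpy as np,cv2
from rig import manip
from scipy.optimize import least_squares
def cam(n):
    p=manip.camera_params(n);K=np.array([[p["fx"],0,p["cx"]],[0,p["fy"],p["cy"]],[0,0,1]])
    return K,np.array(p["dist"],float),np.array(p["R"]),np.array(p["t"])
def proj(n,X):
    K,d,R,t=cam(n);return cv2.projectPoints(np.array(X,float),cv2.Rodrigues(R)[0],t,K,d)[0][:,0]
def back(n,uv,z):
    K,d,R,t=cam(n);q=cv2.undistortPoints(np.array([[uv]],float),K,d)[0,0]
    r=R.T@np.array([*q,1]);c=-R.T@t;return c+r*(z-c[2])/r[2]
def box2w(b,P):
    P=np.array(P,float);c,s=np.cos(b[2]),np.sin(b[2])
    return np.c_[b[0]+c*P[:,0]-s*P[:,1],b[1]+s*P[:,0]+c*P[:,1],P[:,2]]
E
python3 - <<'E'
from h import *
crop=np.array([[218,163],[493,262],[437,426],[158,327],[168,58],[598,205],[490,527],[56,378]],float)
uv=np.array([310,130])+(crop+.5)/5.5-.5
P=[[sx*.0375,sy*.0625,.068] for sx,sy in((1,1),(1,-1),(-1,-1),(-1,1))]+[[sx*.07,sy*.095,.070] for sx,sy in((1,1),(1,-1),(-1,-1),(-1,1))]
w=np.repeat([1,.5],[8,8])
f=lambda b:w*(proj("top",box2w(b,P))-uv).ravel()
r=least_squares(f,[.5,-.2,-.2]);print(r.x,np.round(f(r.x).reshape(-1,2),2).tolist())
beads=[[-.0685,0,.071],[0,-.0935,.071],[.0685,0,.071],[0,.0935,.071]]
B=box2w(r.x,beads);print("NRFL",B.round(4).tolist())
print("mugtop",back("top",(284,147),.088),"clock top",back("top",(361,110),.075),"book",[back("top",q,.026).round(3).tolist() for q in((437,181),(511,204),(420,225),(498,250))])
print("scene check middle corners",proj("scene",box2w(r.x,P[:4])).round(0).tolist())
s=manip.get_state();q=s["ee_rot"]
from scipy.spatial.transform import Rotation as Ro
R=Ro.from_quat(np.r_[q[1:],q[0]]).as_matrix();print(R.round(3).tolist())
for b in B: print("tool delta mm to 40 above, TCP",(1000*R.T@(b+[0,0,.048]-s["position"])).round(1))
E
```

```text
[ 0.59485033 -0.16220303 -0.33731218] [[0.16, 0.62], [-0.58, -0.08], [-0.39, -0.67], [0.86, -0.18], [0.52, 1.28], [-1.12, 1.02], [-0.6, -0.86], [1.11, -0.72]]
NRFL [[0.5302, -0.1395, 0.071], [0.5639, -0.2504, 0.071], [0.6595, -0.1849, 0.071], [0.6258, -0.074, 0.071]]
mugtop [0.67667024 0.04246169 0.088     ] clock top [ 0.77173602 -0.14312248  0.075     ] book [[0.607, -0.339, 0.026], [0.551, -0.518, 0.026], [0.498, -0.295, 0.026], [0.438, -0.482, 0.026]]
scene check middle corners [[188.0, 224.0], [164.0, 196.0], [191.0, 185.0], [216.0, 212.0]]
[[0.937, 0.349, -0.0], [0.349, -0.937, 0.002], [0.0, -0.002, -1.0]]
tool delta mm to 40 above, TCP [ 448.  -258.4  120. ]
tool delta mm to 40 above, TCP [ 440.8 -142.7  119.9]
tool delta mm to 40 above, TCP [ 553.3 -170.8  119.9]
tool delta mm to 40 above, TCP [ 560.5 -286.5  120.1]
```

The fit is consistent: residuals are about 1 px or less, the reach is fine, and the body clears the mug and clock heights. Next I go above the near bead, turning to align with the box and closing the fingers.

{"fn": "move_arm", "kwargs": {
  "deltas": [
    [[0.56,-0.323,0.1,0.331,1],[0.56,-0.323,0.1,0.331,1],[0.56,-0.323,0.1,0.331,1],[0.56,-0.323,0.1,0.331,1],[0.56,-0.323,0.1,0.331,1],[0.56,-0.323,0.1,0.331,1],[0.56,-0.323,0.1,0.331,1],[0.56,-0.323,0.1,0.331,1],[0.56,-0.323,0.1,0.331,1],[0.56,-0.323,0.13,0.331,1],[0.56,-0.323,0.13,0.331,1],[0.56,-0.323,0.13,0.331,1]]
  ],
  "squeeze": 20
}}

```text
clock: 1.3
position: [0.5312, -0.136, 0.1326]
ee_rot: [-0.001, 0.986, -0.165, -0.002]
contact_force: [-1.4, 0.8, -0.5]
width: -0.0001
gripper_force: 0.0
```

```bash
cat > d.py <<'E'
from h import *
from scipy.spatial.transform import Rotation as Ro
s=manip.get_state();q=s["ee_rot"];R=Ro.from_quat(np.r_[q[1:],q[0]]).as_matrix()
print(s["clock"],s["position"].round(4),s["width"],s["contact_force"].round(1),R.round(3).tolist())
b=[.59485,-.1622,-.3373]
for n,p in dict(N=[-.0685,0,.071],R=[0,-.0935,.071],F=[.0685,0,.071],L=[0,.0935,.071]).items():
    print(n,(1000*R.T@(box2w(b,[p])[0]+[0,0,.008]-s["position"])).round(1))
E
python3 d.py
python3 - <<'E'
from h import *
im=manip.get_image("scene")[:,:,::-1]
a=cv2.resize(im[120:290,100:300],None,fx=3,fy=3,interpolation=cv2.INTER_CUBIC)
cv2.imwrite("pics/s1.png",a)
E
```

```text
1.3 [ 0.5312 -0.136   0.1326] -0.00012932137865920924 [-1.4  0.8 -0.5] [[0.945, -0.326, -0.003], [-0.326, -0.945, 0.003], [-0.004, -0.002, -1.0]]
N [ 0.5  3.7 53.6]
R [68.4 97.6 53.1]
F [137.5   4.5  53. ]
L [ 69.5 -89.4  53.5]
```

View pics/s1.png

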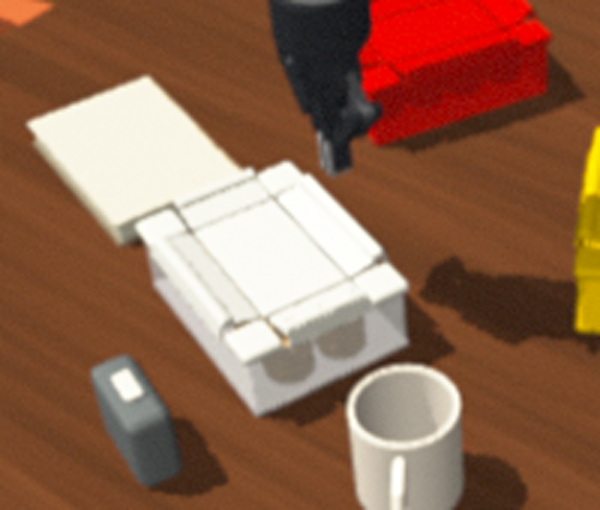

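The closed tip hangs over the near bead, at crop (335,170). Now I press it in steps and lift again.

{"fn": "move_arm", "kwargs": {
  "deltas": [
    [[0,0,0.045,0,1],[0,0,0.054,0,1],[0,0,0.06,0,1],[0,0,0.065,0,1],[0,0,0.069,0,1],[0,0,0.07,0,1],[0,0,0.07,0,1]]
  ]
}}

```text
clock: 2.05
position: [0.5309, -0.1406, 0.0797]
ee_rot: [0.0, 0.986, -0.168, 0.001]
contact_force: [0.2, 0.1, 0.2]
width: -0.0002
gripper_force: 0.0
```

```bash
python3 d.py
```

```text
2.05 [ 0.5309 -0.1406  0.0797] -0.0001809612825740567 [0.2 0.1 0.2] [[0.944, -0.33, 0.001], [-0.33, -0.944, -0.001], [0.001, 0.0, -1.0]]
N [-1.  -0.8  0.7]
R [67.5 92.7  0.8]
F [136.   -0.7   0.9]
L [ 67.6 -94.3   0.8]
```

{"fn": "move_arm", "kwargs": {
  "deltas": [
    [[-0.001,0,0.003,0,1],[-0.001,0,0.004,0,1],[-0.001,0,0.004,0,1]]
  ]
}}

```text
clock: 2.35
position: [0.531, -0.1406, 0.0787]
ee_rot: [0.001, 0.986, -0.167, 0.002]
contact_force: [-2.0, 1.1, 12.6]
width: -0.0004
gripper_force: 6.6
```

There is a hard stop at a tip height of about 71 mm with 12.6 N, so the near section is shut flush. Next is the right bead.

{"fn": "move_arm", "kwargs": {
  "deltas": [
    [[0,0,-0.056,0,1],[0.04,0.06,-0.056,0,1],[0.0855,0.117,-0.056,0,1],[0.0855,0.117,-0.056,0,1],[0.0855,0.117,-0.03,0,1],[0.0855,0.117,-0.015,0,1],[0.0855,0.117,-0.01,0,1],[0.0855,0.117,-0.005,0,1],[0.0855,0.117,-0.001,0,1],[0.0855,0.117,0,0,1],[0.0855,0.117,0,0,1]]
  ]
}}

```text
clock: 3.45
position: [0.5631, -0.25, 0.0787]
ee_rot: [0.0, 0.986, -0.167, 0.0]
contact_force: [-4.2, 1.0, 11.6]
width: 0.0001
gripper_force: 5.8
```

```bash
python3 d.py
```

```text
3.45 [ 0.5631 -0.25    0.0787] 8.759844723540965e-05 [-4.2  1.  11.6] [[0.944, -0.329, 0.0], [-0.329, -0.944, -0.0], [0.0, 0.0, -1.0]]
N [-67.4 -93.5  -0.3]
R [ 0.9  0.1 -0.3]
F [ 69.6 -93.3  -0.3]
L [   1.3 -186.9   -0.3]
```

The right section has the same hard stop. Now far: +69 mm x, −93.5 mm y.

{"fn": "move_arm", "kwargs": {
  "deltas": [
    [[0,0,-0.056,0,1],[0.04,-0.06,-0.056,0,1],[0.086,-0.117,-0.056,0,1],[0.086,-0.117,-0.056,0,1],[0.086,-0.117,-0.03,0,1],[0.086,-0.117,-0.015,0,1],[0.086,-0.117,-0.01,0,1],[0.086,-0.117,-0.005,0,1],[0.086,-0.117,-0.001,0,1],[0.086,-0.117,0,0,1],[0.086,-0.117,0,0,1]]
  ]
}}

```text
clock: 4.55
position: [0.6583, -0.1856, 0.0788]
ee_rot: [0.0, 0.986, -0.168, 0.0]
contact_force: [-3.8, 1.7, 9.6]
width: 0.0001
gripper_force: 5.1
```

{"fn": "move_arm", "kwargs": {
  "deltas": [
    [[0,0,-0.056,0,1],[-0.04,-0.06,-0.056,0,1],[-0.086,-0.117,-0.056,0,1],[-0.086,-0.117,-0.056,0,1],[-0.086,-0.117,-0.03,0,1],[-0.086,-0.117,-0.015,0,1],[-0.086,-0.117,-0.01,0,1],[-0.086,-0.117,-0.005,0,1],[-0.086,-0.117,-0.001,0,1],[-0.086,-0.117,0,0,1],[-0.086,-0.117,0,0,1]]
  ]
}}

```text
clock: 5.65
position: [0.6253, -0.0752, 0.0787]
ee_rot: [0.0, 0.986, -0.168, 0.001]
contact_force: [-4.2, 0.7, 12.6]
width: -0.0002
gripper_force: 6.2
```

```bash
python3 d.py
```

```text
5.65 [ 0.6253 -0.0752  0.0787] -0.00023628112265096924 [-4.2  0.7 12.6] [[0.944, -0.331, 0.001], [-0.331, -0.944, -0.001], [0.001, 0.001, -1.0]]
N [-68.4  92.2  -0.3]
R [ 1.000e-01  1.857e+02 -2.000e-01]
F [68.6 92.2 -0.1]
L [ 0.1 -1.3 -0.3]
```

All four reached the hard stop. I'll lift clear, back off towards the robot and check.

{"fn": "move_arm", "kwargs": {
  "deltas": [
    [[0,0,-0.05,0,1],[0,0,-0.11,0,1],[0,0,-0.16,0,1],[-0.06,0.06,-0.16,0,1],[-0.12,0.12,-0.16,0,1],[-0.18,0.18,-0.16,0,1],[-0.25,0.25,-0.16,0,1],[-0.25,0.3,-0.16,0,1],[-0.25,0.3,-0.16,0,1],[-0.25,0.3,-0.16,0,1],[-0.25,0.3,-0.16,0,1],[-0.25,0.3,-0.16,0,1]]
  ]
}}

```text
clock: 6.85
position: [0.3573, -0.2352, 0.2045]
ee_rot: [0.0, 0.986, -0.168, 0.001]
contact_force: [0.2, -0.1, 0.3]
width: -0.0003
gripper_force: 0.0
```

Run:
```python
from h import *
a=manip.get_image("top")[:,:,::-1];b=manip.get_image("scene")[:,:,::-1]
r=lambda i:cv2.resize(i,(400,400),interpolation=cv2.INTER_CUBIC)
cv2.imwrite("pics/e.png",np.hstack([r(a[100:230,305:435]),r(b[165:265,135:235])]))
```

```text
(no output)
```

View pics/e.png

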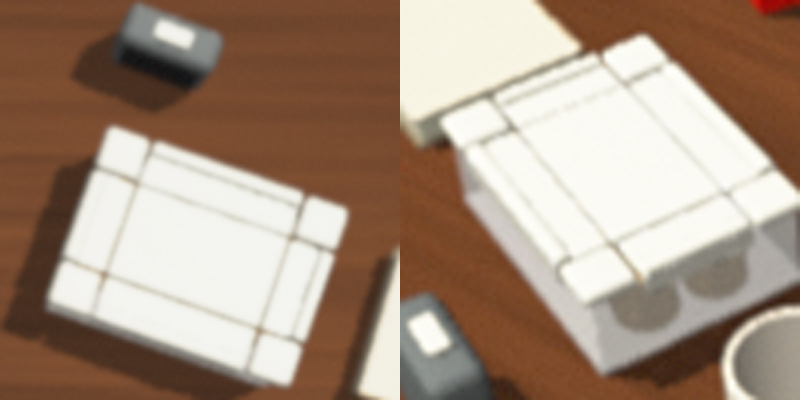

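The picture shows all four sections level with the corner pieces. The shading of the far and right sections at (225,180) and (308,280) has gone, and the box and its neighbours are unmoved.

```bash
python3 -c "
from rig import manip
print(manip.sign_off())"
```

```text
the job is handed in; nothing more can be done
None
```

I pressed all four rim sections of the white biscuit box to their hard stops; the last pictures show them flush, the arm is clear, nothing looks disturbed, and the job is handed in (no verdict was returned).

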